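# Show the three working sides of a pump head to the inspection camera

## Task

Inspect the three working sides of the steel pump head, each held level and still for a second with its middle on the camera's lens axis, about 3 cm from the glass, square to the lens and not touched by a finger: first the one-bore end, then, after setting the head back down on the grey mat and taking it the other way, the long side with the slot and last the long side with four bores. Then place it gently, without letting it drop, on the sloping white deck, flat on its underside and wholly on the deck with its long sides along the lip, and let go. Do not bump the camera or shift anything else.

Things in the scene. Friction and masses are not known exactly. Their poses are not given: they have to be found in the camera images.
- head: The pump head: a bare steel block 60 mm long (x), 44 wide (y), 40 high (z), about 0.6 kg, upright on the grey mat. Origin: centre of its underside. Sides: +x end one big round bore, -x end (mounting end, not inspected) two small bores, +y side a dark level slot, -y side four small bores at the corners. Flat marks on top: a round plug near the one-bore end, a thin line along the slot side.
- end_one: Centre of the head's one-bore end (its +x end), 20 mm above the underside; x points straight out of that end.
- side_slot: Centre of the head's long side with the slot (+y side), 20 mm above the underside; x points out of it.
- side_four: Centre of the head's long side with four small bores (-y side), 20 mm above the underside; x points out of it.
- reader: The inspection camera: a fixed white box 110 x 110 mm, 115 mm high, with a round lens barrel (40 mm across, on a 60 mm black collar) sticking out 45 mm from its front. Origin: centre of its underside. It looks level along its own -x, so a side faces the lens when its outward direction is the reader's +x.
- lens (a point): Centre of the lens's front glass, 100 mm in front (-x) of the reader's origin and 80 mm above the bench.
- focus (a point): The camera's sharp point, on the lens axis, 30 mm in front of the glass, 80 mm above the bench. The middle of the side being shown belongs here. Axes as the reader's.
- mat: Fixed flat grey mat, 160 x 160 mm, 3 mm thick, on which the head stands at the start. Origin: centre of its underside, on the bench.
- deck: The sloping white deck of the fixed rest stand: 100 mm up the slope (x) by 120 mm level (y), leaning 0.35 rad down towards the robot. Origin: centre of its upper face, 60 mm above the bench; z points squarely out of the face. Along its low edge (x = -50 mm) runs a lip 5 mm thick, 8 mm proud of the face.
- bottle: Bystander: round glass bottle with a blue cap, 68 mm across, 160 mm tall. Origin: centre of its underside.
- jar: Bystander: brown glass jar with a black cap, 52 mm across, 75 mm tall. Origin: centre of its underside.
- beaker: Bystander: open glass beaker, 64 mm across, 85 mm tall. Origin: centre of its underside.
- wrench: Bystander: steel open wrench lying flat, 150 mm long along its x. Origin: its middle, on the bench.
- cartridge: Bystander: upright plain steel cylinder, 24 mm across, 32 mm tall. Origin: centre of its underside.
- vialbox: Bystander: cardboard box, 110 x 80 x 50 mm (x, y, z). Origin: centre of its underside.
- column: Bystander: thin steel column lying flat, 132 mm long along its x, 18 mm wide and high. Origin: centre of its underside.

How it is judged:
On the way, in this order (a step that is already met when the one before it is completed fails the run):
1. the one-bore end is shown to the lens (distance between end_one and focus below 0.018 m and angle between the x axis of head and the x axis of reader, either way round below 0.2 rad and angle between head's own z axis and vertical below 0.2 rad and x of head in the frame of reader below -0.13 m and contact force between end_one and the fingers below 0.2 N and linear speed of head below 0.03 m/s and angular speed of head below 0.3 rad/s), for 0.5 s.
2. the head stands on the mat again, released (x of head in the frame of mat between -0.065 and 0.065 m and y of head in the frame of mat between -0.065 and 0.065 m and z of head in the frame of mat below 0.008 m and angle between head's own z axis and vertical below 0.08 rad and linear speed of head below 0.02 m/s and angular speed of head below 0.2 rad/s and contact force between head and the fingers below 0.2 N), for 0.2 s.
3. the long side with the slot is shown to the lens (distance between side_slot and focus below 0.018 m and angle between the y axis of head and the x axis of reader, either way round below 0.2 rad and angle between head's own z axis and vertical below 0.2 rad and x of head in the frame of reader below -0.13 m and contact force between side_slot and the fingers below 0.2 N and linear speed of head below 0.03 m/s and angular speed of head below 0.3 rad/s), for 0.5 s.
4. the long side with four bores is shown to the lens (distance between side_four and focus below 0.018 m and angle between the y axis of head and the x axis of reader, either way round below 0.2 rad and angle between head's own z axis and vertical below 0.2 rad and x of head in the frame of reader below -0.13 m and contact force between side_four and the fingers below 0.2 N and linear speed of head below 0.03 m/s and angular speed of head below 0.3 rad/s), for 0.5 s.
At the end, for the whole second after the job is handed in: The head stands on its underside on the sloping deck, released and at rest: flat on it (within 0.1 rad and 6 mm), its middle within 34 mm up or down the slope and 36 mm along it of the deck's middle, its long sides within 0.2 rad of the lip's direction, either long side towards the lip (x of head in the frame of deck between -0.034 and 0.034 m and y of head in the frame of deck between -0.036 and 0.036 m and z of head in the frame of deck between -0.005 and 0.006 m and angle between the z axis of head and the z axis of deck, either way round below 0.1 rad and angle between the y axis of head and the x axis of deck, either way round below 0.2 rad and linear speed of head below 0.02 m/s and angular speed of head below 0.2 rad/s and contact force between head and the fingers below 0.2 N); the robot touches nothing.
It fails at once if the camera is bumped (over 4 N by the head, 10 N by the arm) (contact force between head and reader above 4 N or contact force between any of the arm, the fingers and reader above 10 N).
It fails at once if the head is dropped or knocked (faster than 0.35 m/s with no finger on it) (linear speed of head above 0.35 m/s and contact force between head and the fingers below 0.2 N).
It fails at once if a bystander is shifted by more than 20 mm (distance of any of bottle, jar, beaker, wrench, cartridge, vialbox, column from where it was at the start of the episode above 0.02 m).
It also fails if it takes over 72 s, if anything falls off the work surface, if the arm or the gripper's body presses on something with over 40 N, if the wrist force passes 120 N, or if a joint passes its speed limit or range.

## Robot

A 7-joint arm with a two-finger parallel gripper is mounted at the origin on the work surface. World frame = base frame: x ahead of the robot, y to its left, z up, the work surface at z = 0. Lengths are in m, angles in rad, forces in N, time in s.
With the tool pointing down it reaches from about 0.4 to 0.9 m from the base axis. Payload 5.5 kg.
Tool frame: the origin (TCP) lies at the very end of the fingers, on their centre line; the grasp point (between the pads) lies robot.hold_point_z behind it (robot.hold_point_z is the distance from the TCP to the grasp point, in m); z points along the fingers, y is the line along which they close (so a half turn about z gives the same grasp; the last joint's range is limited). The gripper opens to 85 mm and grips with 20 to 120 N. Pads are 22 mm wide; open, the fingers measure 114 mm over their backs; the gripper's body (76 mm by 85 mm) begins 54 mm behind the grasp point. The pads swing forward as they close: fully open they stand 13 mm farther back than shut.
Start: joints at [-0.896, 0.501, -0.427, 1.55, 0.221, 1.138, -0.21], TCP at [0.26, 0.596, 0.231] pointing down, gripper open.
Joint ranges: [-2.88, 2.88], [-0.31, 2.03], [-1.54, 1.56], [0.2, 2.42], [-1.41, 4.55], [0.19, 2.02], [-2.57, 2.57]. Speed limits (rad/s): [2.57, 2.57, 3.14, 3.14, 3.14, 3.14, 3.14].

## Interface

Orientations are given as a rotation vector (axis times angle).
In Python, from cell import robot gives the robot as it stands.
- The arm moves only by the shell command python3 -m jog 'ROWS' [FORCE]. ROWS is JSON, one flat list of numbers, 5 for each row, row after row: the closure, from 0 (fully open) to 1 (shut), then the shift along the world's x, y, z each as a share of 20 cm, from -1 to 1, then the turn about the world's z as a share of pi rad, from -1 to 1. In form: [jaw, x, y, z, spin, jaw, x, y, z, spin, ...]. A call has 1 to 20 rows; each row is the pose to reach, as a shift and turn from the pose commanded when the call began, turning the shorter way round; what a row does not reach only later rows make up. A row lasts 1/10 s, in which the tool goes at most 50 mm and 8.59 degrees, less where a joint would pass 70% of its speed; a pose out of reach is approached as far as the arm can. A call with a number of a shift or a turn outside -1 to 1 is refused whole. A call with a gripper value outside its range is refused whole. The fingers move at their own pace and stop on an object; FORCE is the grip in N (left out, the last holds). Time passes only in rows, so rows that repeat a pose let the fingers close. It gives the time, the measured TCP pose, the force, the opening and the grip force at its end, in the units of the state.
- robot.get_obs(): the state, without advancing time (a new reading comes with each control period).
- robot.get_image(name): name is "scene" or "top" or "wrist"; returns (picture, depth): 400x640x3 uint8, blue, green, red; 400x640 float32, m along the optical axis (not along the pixel's ray), 0 where there is no reading.
- robot.camera_info(name): a dict with "vfov" (degrees; the focal length in pixels is half the picture's height over the tangent of half this angle, whatever the lens; pixels are square), "cx", "cy" (the principal point, pixels), "origin" and "orientation" of the camera in the world; the wrist camera has in their place "T_tool_cam" (4x4, takes a point from camera to tool coordinates, whose origin is the TCP and whose axes are the flange's). Camera axes: x right, y up, looking along -z (the intrinsics and any distortion apply to the point x, -y, -z); pixel columns grow to the right and rows downward; lengths in m; the calibration is good to about 2 mm. A picture is of the moment at which its call begins: read the wrist's pose just before it. camera_info takes no time and is no camera call.
- robot.hand_in(): hands the job in; it is judged then, once.
Trained networks look in the newest picture that a camera, given by its name, has taken for a name from the list of things; names that differ only in an ending like _2 or _b are one class to them, and where a whole thing is asked for, a point or a joint stands for the part that bears it (a point fixed in the world has none). Each returns a list of dicts, best first, with "p" (0 to 1); they miss things now and then, are a little off and sometimes report something else, mostly with a low value. They report only what shows in the picture. A call takes as long as a camera call.
- robot.look_for(label, camera): "bbox" ([left, top, right, bottom] in pixels, round what is visible of it).
The state is a dict: "clock": time; "joints": joint angles; "dq": joint speeds; "effort": joint torques, N m; "tool_pos": TCP position; "orientation": TCP orientation; "wrist_force": force on the tool from outside, world axes, zero at the start; "torque": the same for the moment, N m; "grip_width": finger opening in m; "finger_force": force on a finger pad.
Only numpy, scipy, OpenCV 4.12 (cv2) and the standard library are available. Lean on these libraries where they do the work, as an engineer would, in place of code of your own. Each camera call takes 0.05 s, during which the arm holds its last target. There are 200 camera calls.

## Working session

There is one attempt and no reset: what is moved stays moved. The work goes in short steps, Python scripts to look and compute and a shell command to move; the robot and the scene stay as the last step left them, time stands still between calls to the robot, and variables do not carry over. Pictures are saved under pics/ and viewed, at most 10 in all, crops included, and the job is handed in when it is done.

```bash
ls; mkdir -p pics; python3 - <<'E'
from cell import robot
import cv2,numpy as np
print(robot.hold_point_z, robot.get_obs())
for n in("scene","top","wrist"):
    im,d=robot.get_image(n); cv2.imwrite(f"pics/{n}0.png",im); np.save(f"pics/{n}0.npy",d)
    print(n,robot.camera_info(n))
    for l in("head","reader","mat","deck"):
        print(l,[(np.round(r["bbox"]),round(r["p"],2)) for r in robot.look_for(l,n)[:2]])
E
```

```text
pics
0.0187 {'clock': 0.0, 'joints': array([-0.89582762,  0.5018058 , -0.42674018,  1.55148511,  0.22082552,
        1.13828694, -0.21029366]), 'dq': array([-0.00029719, -0.00040889,  0.00047944,  0.00115151,  0.00023264,
       -0.00198871, -0.00078525]), 'effort': array([-1.08586093e-03, -5.69517088e+01, -5.81741229e+00, -2.80941600e+01,
        1.04686050e-02,  1.17438077e-02,  2.16505828e-05]), 'tool_pos': array([0.25994575, 0.59499167, 0.2302666 ]), 'orientation': array([-6.42110040e-01, -3.07486025e+00,  2.96405044e-03]), 'wrist_force': array([-0.02809152, -0.61720425,  0.21835403]), 'torque': array([0.02246939, 0.00481997, 0.03786095]), 'finger_force': 0.0, 'grip_width': 0.08549876335979203}
scene {'vfov': 50.680376778386645, 'cx': 315.4134137733133, 'cy': 196.81283872165088, 'origin': array([ 1.21606582, -0.19178742,  0.75121152]), 'orientation': array([0.672541  , 0.51055355, 1.18195453])}
head [(array([263., 180., 293., 214.]), 0.81)]
reader [(array([386., 111., 454., 173.]), 0.84)]
mat [(array([233., 172., 318., 232.]), 0.96)]
deck [(array([146., 208., 214., 235.]), 0.81)]
[... 324 characters left out ...]
 285.]), 0.6)]
mat [(array([325., 109., 347., 153.]), 0.68), (array([311., 210., 384., 286.]), 0.66)]
deck [(array([411., 196., 475., 251.]), 0.69)]
wrist {'vfov': 71.16665195837722, 'cx': 318.68366429808015, 'cy': 201.1653992820058, 'T_tool_cam': array([[ 1.09952404e-03,  9.44977501e-01,  3.27133481e-01,
         8.38274627e-02],
       [ 9.99999391e-01, -1.06867414e-03, -2.74048215e-04,
        -7.11098140e-04],
       [ 9.06296959e-05,  3.27133584e-01, -9.44978100e-01,
        -1.42994006e-01],
       [ 0.00000000e+00,  0.00000000e+00,  0.00000000e+00,
         1.00000000e+00]])}
head []
reader [(array([144., 303., 269., 397.]), 0.76)]
mat [(array([  0., 366.,  59., 400.]), 0.75)]
deck []
```

```bash
cat > h.py <<'E'
from cell import robot
import cv2,numpy as np
from scipy.spatial.transform import Rotation as R
def grab(n):
    o=robot.get_obs(); im,d=robot.get_image(n); c=robot.camera_info(n)
    if n=="wrist":
        T=np.eye(4); T[:3,:3]=R.from_rotvec(o["orientation"]).as_matrix(); T[:3,3]=o["tool_pos"]; T=T@c["T_tool_cam"]
    else:
        T=np.eye(4); T[:3,:3]=R.from_rotvec(c["orientation"]).as_matrix(); T[:3,3]=c["origin"]
    return im,d,T,c
def cloud(d,T,c):
    f=200/np.tan(np.radians(c["vfov"]/2)); v,u=np.mgrid[:400,:640]
    P=np.stack([(u-c["cx"])/f*d,-(v-c["cy"])/f*d,-d],-1)
    P=P@T[:3,:3].T+T[:3,3]; P[d<=0]=np.nan; return P
def proj(X,T,c):
    f=200/np.tan(np.radians(c["vfov"]/2)); p=(np.atleast_2d(X)-T[:3,3])@T[:3,:3]
    return np.c_[c["cx"]-f*p[:,0]/p[:,2],c["cy"]+f*p[:,1]/p[:,2]]
E
python3 - <<'E'
from h import *
t=cv2.imread("pics/top0.png"); cv2.imwrite("pics/a.png",cv2.resize(t,(800,500)))
s=cv2.imread("pics/scene0.png")[60:300,80:500]; cv2.imwrite("pics/b.png",cv2.resize(s,(798,456),interpolation=2))
for n in("top","scene"):
    im,d,T,c=grab(n); print(n,c.get("dist"),list(c)); P=cloud(d,T,c)
    ok=np.isfinite(P[...,0]); print(ok.mean(),np.nanpercentile(P[...,2],[5,30,50]))
    # reader/mat/deck/head regions
    for nm,b in ({"head":(333,226,358,256),"reader":(136,231,217,285),"deck":(411,196,475,251)} if n=="top" else {"head":(263,180,293,214),"reader":(386,111,454,173),"deck":(146,208,214,235)}).items():
        Q=P[b[1]:b[3]:6,b[0]:b[2]:6].reshape(-1,3); print(nm,np.round(np.nanmean(Q,0),3),np.round(np.nanmax(Q,0),3),np.round(np.nanmin(Q,0),3))
E
```

```text
top None ['vfov', 'cx', 'cy', 'origin', 'orientation']
0.99606640625 [-7.51862759e-01 -2.46918083e-04  1.10161810e-03]
head [ 0.491 -0.064  0.024] [ 0.523 -0.034  0.047] [ 0.459 -0.097  0.003]
reader [0.452 0.332 0.079] [0.518 0.462 0.119] [ 0.396  0.245 -0.002]
deck [ 0.523 -0.3    0.035] [ 0.598 -0.23   0.077] [ 0.455 -0.394 -0.004]
scene None ['vfov', 'cx', 'cy', 'origin', 'orientation']
0.99598828125 [-0.07828654  0.0009534   0.00223546]
head [ 0.47  -0.069  0.023] [ 0.516 -0.022  0.046] [ 0.386 -0.106  0.001]
reader [0.423 0.345 0.055] [0.512 0.553 0.119] [ 0.19   0.239 -0.002]
deck [ 0.503 -0.299  0.047] [ 0.584 -0.225  0.079] [ 0.392 -0.383 -0.001]
```

View pics/a.png

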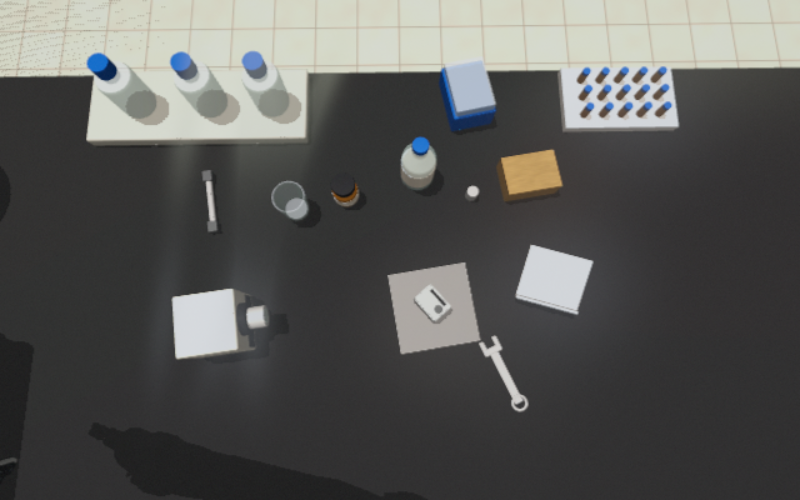

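View pics/b.png

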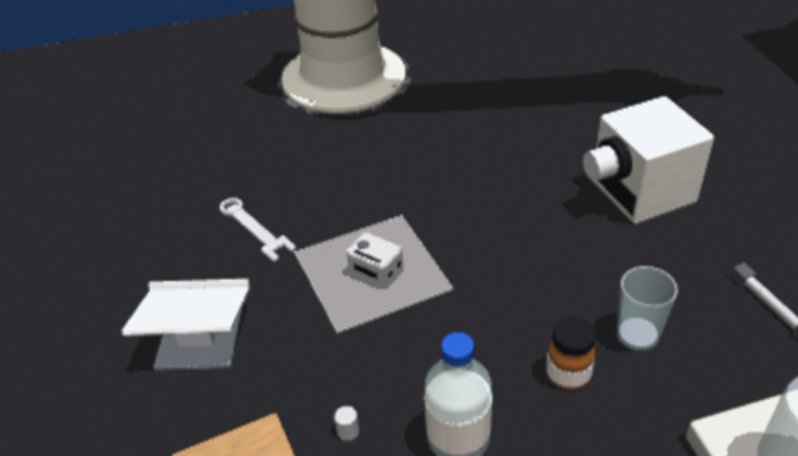

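Top view: head at (433,303), plug and line show one-bore end toward lower right and slot side upper right; reader at left with its lens facing right (world −y); deck at (555,280). The scene view confirms: reader upper right, mat centre, deck left with its lip on the robot side.

```bash
cat >> h.py <<'E'
def rect(P,b,lo,hi):
    Q=P[b[1]:b[3],b[0]:b[2]].reshape(-1,3); Q=Q[(Q[:,2]>lo)&(Q[:,2]<hi)]
    r=cv2.minAreaRect((Q[:,:2]*1000).astype(np.float32)); return np.round(r[0],1),np.round(r[1],1),round(r[2],1),len(Q),np.round(np.median(Q[:,2]),4)
E
python3 - <<'E'
from h import *
for n in("top","scene"):
    im,d,T,c=grab(n); P=cloud(d,T,c)
    B={"head":(333,226,358,256),"reader":(130,225,225,290),"deck":(405,190,480,255),"mat":(305,205,390,290)} if n=="top" else {"head":(260,178,296,216),"reader":(380,105,460,178),"deck":(140,200,218,240),"mat":(230,170,320,235)}
    print(n,"head",rect(P,B["head"],.037,.055),"reader",rect(P,B["reader"],.107,.125))
    b=B["reader"];Q=P[b[1]:b[3],b[0]:b[2]].reshape(-1,3);Q=Q[(Q[:,2]>.06)&(Q[:,2]<.11)&(Q[:,1]<.285)];print("barrel",len(Q),np.round(np.nanmin(Q,0),3),np.round(np.nanmax(Q,0),3))
    b=B["deck"];Q=P[b[1]:b[3],b[0]:b[2]].reshape(-1,3);Q=Q[Q[:,2]>.02]
    for _ in range(6):
        m=np.median(Q,0) if _==0 else Q[k].mean(0)
        w=Q if _==0 else Q[k]
        nn=np.linalg.svd(w-m,full_matrices=False)[2][2]; nn*=np.sign(nn[2]); k=abs((Q-m)@nn)<.005
    az=np.arctan2(nn[1],nn[0]); ex=-np.r_[np.cos(az),np.sin(az),0]; ez=nn; ex=ex-(ex@ez)*ez; ex/=np.linalg.norm(ex); ey=np.cross(ez,ex)
    L=np.c_[(Q-m)@ex,(Q-m)@ey][k]; r=cv2.minAreaRect((L*1000).astype(np.float32)); ctr=m+ex*r[0][0]/1000+ey*r[0][1]/1000
    print("deck n",np.round(nn,3),"tilt",np.arccos(nn[2]),"up az",np.degrees(np.arctan2(ex[1],ex[0])),"ctr",ctr,r,k.sum())
    if n=="top":
        b=B["mat"];Q=P[b[1]:b[3],b[0]:b[2]];g=im[b[1]:b[3],b[0]:b[2]].mean(-1);Q=Q[(g>90)];print("mat",cv2.minAreaRect((Q[:,:2]*1000).astype(np.float32)),np.median(Q[:,2]))
E
```

```text
top head (array([480. , -62.9]), array([59.8, 44.4]), 41.4, 441, np.float64(0.0443)) reader (array([444.1, 337.3]), array([110.3, 124.6]), 7.4, 2608, np.float64(0.1162))
barrel 450 [0.399 0.244 0.062] [0.481 0.285 0.11 ]
deck n [-0.326  0.096  0.94 ] tilt 0.34725455322870935 up az -16.395223476219922 ctr [ 0.5207346  -0.29546502  0.06038901] ((-1.4699821472167969, -0.6305580139160156), (103.11958312988281, 121.89601135253906), 0.24759776890277863) 2150
mat ((500.7611083984375, -110.5057373046875), (252.77964782714844, 117.21571350097656), 50.48179244995117) nan
scene head (array([481.5, -65.8]), array([61.6, 46.6]), 39.4, 361, np.float64(0.0443)) reader (array([444.7, 335.5]), array([111.8, 126.4]), 8.1, 1257, np.float64(0.116))
barrel 441 [0.393 0.241 0.06 ] [0.483 0.285 0.11 ]
deck n [-0.308  0.093  0.947] tilt 0.327358962724009 up az -16.735136122012477 ctr [ 0.52166024 -0.29760657  0.06150762] ((-2.588359832763672, -0.7001228332519531), (106.74292755126953, 120.61113739013672), 0.5924295783042908) 1397
```

```bash
J='python3 -m jog'
python3 -m jog '[0,0.3,-1,0,0.12, 0,0.3,-1,0,0.12, 0,0.3,-1,0,0.12, 0,0.3,-1,0,0.12, 0,0.3,-1,0,0.12]'
python3 -m jog '[0,0.3,-1,0,0.12, 0,0.3,-1,0,0.12, 0,0.3,-1,0,0.12, 0,0.3,-1,0,0.12, 0,0.3,-1,0,0.12]'
python3 -m jog '[0,0.3,-1,-0.1,0.12, 0,0.3,-1,-0.1,0.12, 0,0.3,-1,-0.1,0.12, 0,0.3,-1,-0.1,0.12, 0,0.3,-1,-0.1,0.12, 0,0.3,-1,-0.1,0.12]'
python3 - <<'E'
from h import *
o=robot.get_obs(); print(np.round(o["joints"],3),o["tool_pos"],R.from_rotvec(o["orientation"]).as_matrix()[:,1],o["clock"])
im,d,T,c=grab("wrist"); P=cloud(d,T,c); cv2.imwrite("pics/w1.png",im)
print("head",rect(P,(0,0,640,400),.037,.055))
for n in("top","scene"):
    im,d,T,c=grab(n);P=cloud(d,T,c)
    print(n,"reader",rect(P,(130,225,225,290) if n=="top" else (380,105,460,178),.1135,.125))
E
```

```text
clock: 1.45
tool_pos: [0.323, 0.3892, 0.2309]
orientation: [0.067, 3.14, -0.007]
wrist_force: [0.6, 1.0, 0.5]
grip_width: 0.0854
finger_force: 0.0
clock: 1.95
tool_pos: [0.381, 0.1923, 0.2315]
orientation: [-0.53, 3.096, -0.002]
wrist_force: [1.1, 0.5, 0.3]
grip_width: 0.0853
finger_force: 0.0
clock: 2.55
tool_pos: [0.4412, -0.0092, 0.2111]
orientation: [1.094, -2.945, 0.002]
wrist_force: [-1.1, 0.7, -0.4]
grip_width: 0.0853
finger_force: 0.0
[ 0.16   0.128 -0.216  2.077  0.036  0.94   2.207] [ 0.44120674 -0.00917285  0.21114161] [-0.65287154  0.75746732 -0.00141913] 2.55
head (array([510.9, -40.5]), array([467.8, 758.7]), 48.3, 12275, np.float64(0.0485))
top reader (array([443.5, 341.8]), array([109.7, 115.9]), 7.7, 2363, np.float64(0.1164))
scene reader (array([442.9, 342.1]), array([110.9, 111.2]), 7.7, 1072, np.float64(0.1163))
```

View pics/w1.png

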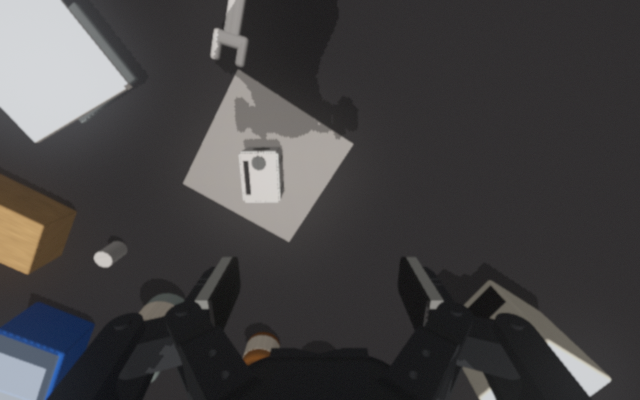

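Wrist view: head at (260,177) on the mat, plug toward the far end (up), line at left, wrench fork near the mat corner at (230,45).

```bash
cat >> h.py <<'E'
def st():
    o=robot.get_obs(); y=R.from_rotvec(o["orientation"]).as_matrix()[:,1]
    print("t",o["clock"],"q",np.round(o["joints"],2),"tcp",np.round(o["tool_pos"],4),"yaz",round(np.degrees(np.arctan2(y[1],y[0])),2),"w",round(o["grip_width"],4),"F",round(float(o["finger_force"]),1))
E
python3 - <<'E'
from h import *
st()
im,d,T,c=grab("wrist"); P=cloud(d,T,c)
print("head",rect(P,(225,140,290,210),.038,.06))
g=im.mean(-1); 
E
```

```text
t 2.7 q [ 0.16  0.13 -0.22  2.08  0.03  0.94  2.2 ] tcp [ 0.4402 -0.0033  0.2114] yaz 131.24 w 0.0852 F 0.0
head (array([482.1, -64.8]), array([60.4, 44.7]), 41.3, 2016, np.float64(0.0436))
```

```bash
python3 -m jog '[0,0.21,-0.3,0,0, 0,0.21,-0.3,0,0, 0,0.21,-0.3,-0.2,0, 0,0.21,-0.3,-0.4,0, 0,0.21,-0.3,-0.6,0, 0,0.21,-0.3,-0.7,0, 0,0.21,-0.3,-0.7,0, 0,0.21,-0.3,-0.7,0, 0,0.21,-0.3,-0.7,0]'
python3 -c "from h import *;st()"
```

```text
clock: 3.65
tool_pos: [0.4837, -0.0637, 0.0729]
orientation: [-1.106, 2.937, -0.002]
wrist_force: [0.2, -0.3, -0.1]
grip_width: 0.0855
finger_force: 0.0
t 3.65 q [ 0.2   0.42 -0.15  2.08  0.1   0.64  2.28] tcp [ 0.4837 -0.0637  0.0729] yaz 131.27 w 0.0855 F 0.0
```

```bash
python3 -m jog '[0,-0.01,0,-0.1,0, 0,-0.01,0,-0.2,0, 0,-0.01,0,-0.28,0, 0,-0.01,0,-0.32,0, 0,-0.01,0,-0.32,0, 0,-0.01,0,-0.32,0, 0.6,-0.01,0,-0.32,0, 0.6,-0.01,0,-0.32,0, 0.6,-0.01,0,-0.32,0, 0.8,-0.01,0,-0.32,0, 0.8,-0.01,0,-0.32,0, 0.8,-0.01,0,-0.32,0, 0.8,-0.01,0,-0.32,0, 0.8,-0.01,0,-0.32,0]' 60
python3 -c "from h import *;st()"
```

```text
clock: 5.05
tool_pos: [0.4808, -0.0645, 0.0081]
orientation: [-1.105, 2.94, -0.001]
wrist_force: [-0.8, 0.1, 6.5]
grip_width: 0.0432
finger_force: 61.3
t 5.05 q [ 0.18  0.54 -0.12  2.1   0.13  0.5   2.25] tcp [ 0.4808 -0.0645  0.0081] yaz 131.2 w 0.0432 F 61.3
```

```bash
python3 -m jog '[0.8,0,0,0.1,0, 0.8,0,0,0.2,0, 0.8,0,0,0.29,-0.04, 0.8,0,0.04,0.29,-0.08, 0.8,0,0.08,0.29,-0.12, 0.8,0,0.12,0.29,-0.16, 0.8,0,0.16,0.29,-0.2, 0.8,0,0.2,0.29,-0.24, 0.8,0,0.24,0.29,-0.28, 0.8,0,0.28,0.29,-0.32, 0.8,0,0.32,0.29,-0.36, 0.8,0,0.36,0.29,-0.4, 0.8,0,0.4,0.29,-0.44, 0.8,0,0.44,0.29,-0.48, 0.8,0,0.48,0.29,-0.52, 0.8,0,0.52,0.29,-0.56, 0.8,0,0.56,0.29,-0.6, 0.8,0,0.6,0.29,-0.64, 0.8,0,0.6,0.29,-0.686, 0.8,0,0.6,0.29,-0.686]'
python3 -m jog '[0.8,0,0,0,0, 0.8,0,0,0,0, 0.8,0,0,0,0]'
python3 - <<'E'
from h import *
st()
im,d,T,c=grab("top");P=cloud(d,T,c); p=proj([.48,.06,.08],T,c)[0].astype(int);print(p)
im2,d2,T2,c2=grab("scene"); p2=proj([.48,.06,.08],T2,c2)[0].astype(int);print(p2)
a=cv2.resize(im[p[1]-80:p[1]+80,max(p[0]-180,0):p[0]+80],(780,480));cv2.imwrite("pics/c.png",cv2.resize(im2[p2[1]-100:p2[1]+60,p2[0]-90:p2[0]+170],(780,480)))
E
```

```text
clock: 7.05
tool_pos: [0.4789, 0.056, 0.0645]
orientation: [-2.066, -2.365, 0.003]
wrist_force: [-0.1, -0.2, -6.0]
grip_width: 0.0434
finger_force: 63.9
clock: 7.35
tool_pos: [0.48, 0.0554, 0.0652]
orientation: [-2.065, -2.367, 0.0]
wrist_force: [0.4, 0.5, -5.3]
grip_width: 0.0433
finger_force: 63.9
t 7.35 q [-0.48  0.45  0.37  2.11 -0.27  0.63  0.21] tcp [0.48   0.0554 0.0652] yaz 7.79 w 0.0433 F 63.9
[293 240]
[325 168]
```

View pics/c.png

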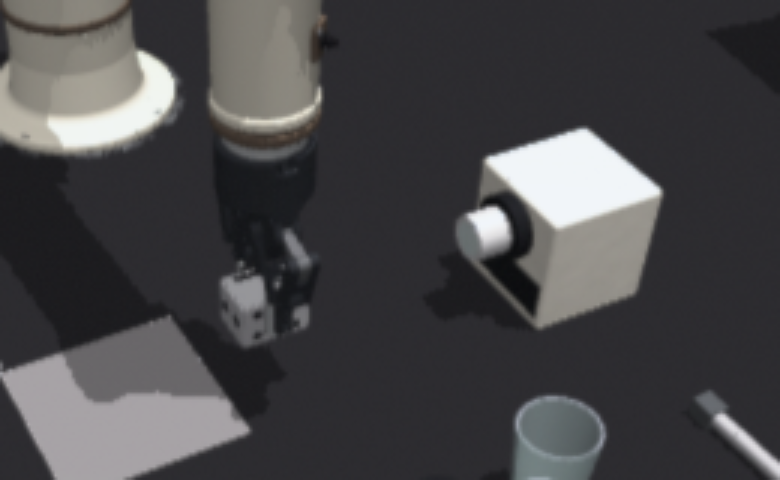

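Scene view: head hangs level at (265,310), four-bore side to the viewer, two-bore end away from the lens, so the one-bore end faces the lens as wanted.

```bash
python3 -m jog '[0.8,-0.03,0.1,0,0, 0.8,-0.05,0.2,0,0, 0.8,-0.07,0.3,0,0, 0.8,-0.077,0.4,0,0, 0.8,-0.077,0.48,0,0, 0.8,-0.077,0.54,0,0, 0.8,-0.077,0.58,0,0, 0.8,-0.077,0.61,0,0, 0.8,-0.077,0.64,0,0, 0.8,-0.077,0.64,0,0, 0.8,-0.077,0.64,0,0, 0.8,-0.077,0.64,0,0, 0.8,-0.077,0.64,0,0]'
python3 - <<'E'
from h import *
st()
im,d,T,c=grab("wrist");P=cloud(d,T,c)
Q=P.reshape(-1,3);k=(Q[:,2]>.065)&(Q[:,2]<.11)&(Q[:,1]>.17)&(Q[:,1]<.32)&(abs(Q[:,0]-.46)<.04);Q=Q[k]
print(len(Q))
x=np.array([-.134,.991,0]);n=np.array([.991,.134,0]);fo=np.array([.4606,.2132,.08])
a=(Q-fo)@x;b=(Q-fo)@n
for lo in np.arange(-.04,.09,.01):
    s=(a>=lo)&(a<lo+.01)
    if s.sum()>5: print(round(lo,3),s.sum(),np.round([b[s].min(),b[s].max(),Q[s,2].max()],3))
h=Q[(a<.01)&(Q[:,2]>.09)&(Q[:,2]<.104)]
if len(h): print("head top",np.median(h[:,2]),((h-fo)@x).max(),((h-fo)@n).min(),((h-fo)@n).max())
g=Q[(a>.02)];print("lens front",((g-fo)@x).min())
cv2.imwrite("pics/w2.png",im)
E
```

```text
clock: 8.75
tool_pos: [0.4648, 0.1831, 0.0653]
orientation: [2.068, 2.365, -0.0]
wrist_force: [0.2, -0.2, -6.1]
grip_width: 0.0432
finger_force: 63.9
t 8.75 q [-0.72  0.47  0.35  2.07 -0.26  0.65 -0.06] tcp [0.4648 0.1831 0.0653] yaz 7.68 w 0.0432 F 63.9
28804
-0.04 1874 [-0.023  0.024  0.11 ]
-0.03 3288 [-0.04   0.035  0.11 ]
-0.02 2124 [-0.034  0.035  0.11 ]
-0.01 4215 [-0.022  0.022  0.103]
0.03 1947 [-0.018  0.021  0.102]
0.04 2455 [-0.018  0.021  0.102]
0.05 2683 [-0.018  0.021  0.102]
0.06 4459 [-0.028  0.031  0.11 ]
0.07 5175 [-0.031  0.05   0.11 ]
head top 0.10055247834188752 -0.0013659294366906744 -0.03520623324510066 0.03527380172201141
lens front 0.031166159910592715
```

View pics/w2.png

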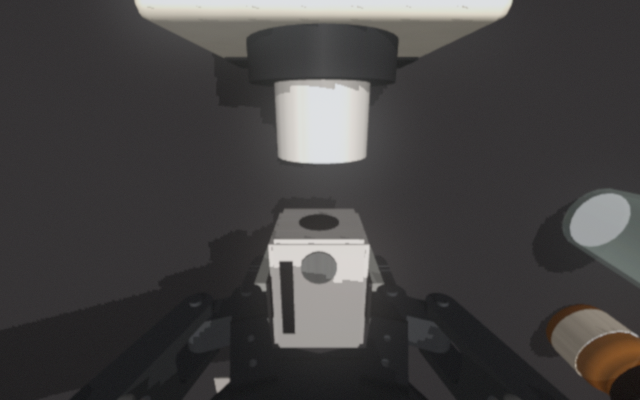

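Wrist view: the head's one-bore end (320,222) squarely faces the lens (322,160), centred on its axis. Hold, then back to the mat.

```bash
python3 -m jog '[0.8,0,0,0,0, 0.8,0,0,0,0, 0.8,0,0,0,0, 0.8,0,0,0,0, 0.8,0,0,0,0, 0.8,0,-0.05,0,0, 0.8,0,-0.15,0,0, 0.8,0.02,-0.25,0,0, 0.8,0.04,-0.38,0,0, 0.8,0.05,-0.5,0,0, 0.8,0.06,-0.62,0,0, 0.8,0.08,-0.74,0,0, 0.8,0.08,-0.86,0,0, 0.8,0.08,-0.95,0,0, 0.8,0.08,-1,0,0, 0.8,0.08,-1,0,0]'
python3 -m jog '[0.8,0,-0.1,0,0, 0.8,0,-0.18,-0.05,0, 0.8,0,-0.21,-0.12,0, 0.8,0,-0.21,-0.18,0, 0.8,0,-0.21,-0.22,0, 0.8,0,-0.21,-0.25,0, 0.8,0,-0.21,-0.265,0, 0.8,0,-0.21,-0.275,0, 0.8,0,-0.21,-0.28,0, 0.8,0,-0.21,-0.284,0, 0.8,0,-0.21,-0.284,0]'
python3 -c "from h import *;st()"
```

```text
clock: 10.4
tool_pos: [0.4805, -0.0185, 0.0654]
orientation: [2.07, 2.362, -0.001]
wrist_force: [0.2, 0.7, -6.3]
grip_width: 0.0434
finger_force: 63.9
clock: 11.5
tool_pos: [0.481, -0.0583, 0.0087]
orientation: [2.066, 2.366, 0.001]
wrist_force: [-0.9, -0.2, -6.3]
grip_width: 0.0435
finger_force: 64.0
t 11.5 q [-0.2   0.56  0.32  2.12 -0.34  0.52  0.51] tcp [ 0.481  -0.0583  0.0087] yaz 7.73 w 0.0435 F 64.0
```

```bash
python3 -m jog '[0.8,0,0,-0.004,0, 0.8,0,0,-0.008,0, 0.8,0,0,-0.008,0, 0.8,0,0,-0.008,0]'
python3 -m jog '[0,0,0,0,0, 0,0,0,0,0, 0,0,0,0,0, 0,0,0,0,0, 0,0,0,0,0, 0,0,0,0,0, 0,0,0,0,0, 0,0,0,0,0, 0,0,0,0.1,0, 0,0,0,0.3,0, 0,0,0,0.45,0, 0,0,0,0.45,0, 0,0,0,0.45,0]'
python3 - <<'E'
from h import *
st()
for n in("top","scene","wrist"):
    im,d,T,c=grab(n);P=cloud(d,T,c);p=proj([.481,-.06,.044],T,c)[0].astype(int);r=20 if n!="wrist" else 70
    print(n,p,rect(P,(max(p[0]-r,0),max(p[1]-r,0),p[0]+r,p[1]+r),.038,.052))
E
```

```text
clock: 11.9
tool_pos: [0.481, -0.0583, 0.0081]
orientation: [2.067, 2.366, 0.002]
wrist_force: [-3.1, 0.9, 8.2]
grip_width: 0.0433
finger_force: 65.8
clock: 13.2
tool_pos: [0.4813, -0.0581, 0.0975]
orientation: [2.066, 2.365, 0.002]
wrist_force: [-0.7, 0.6, -0.8]
grip_width: 0.0849
finger_force: 0.0
t 13.2 q [-0.28  0.39  0.41  2.09 -0.24  0.7   0.42] tcp [ 0.4813 -0.0581  0.0975] yaz 7.74 w 0.0849 F 0.0
top [343 241] (array([0., 0.]), array([0., 0.]), 0.0, 0, np.float64(nan))
scene [278 190] (array([479.7, -60.2]), array([48.9, 60.7]), 7.8, 355, np.float64(0.0443))
wrist [319 223] (array([481.3, -60. ]), array([44.2, 60.7]), 7.7, 4212, np.float64(0.0435))
  return _methods._mean(a, axis=axis, dtype=dtype,
  ret = ret.dtype.type(ret / rcount)
```

```bash
python3 -m jog '[0,0,-0.01,0,0.05, 0,0,-0.01,0,0.1, 0,0,-0.01,0,0.15, 0,0,-0.01,0,0.2, 0,0,-0.01,0,0.25, 0,0,-0.01,0,0.3, 0,0,-0.01,0,0.35, 0,0,-0.01,0,0.4, 0,0,-0.01,0,0.45, 0,0,-0.01,0,0.5, 0,0,-0.01,0,0.5, 0,0,-0.01,0,0.5]'
python3 -m jog '[0,0,0,-0.15,0, 0,0,0,-0.3,0, 0,0,0,-0.4,0, 0,0,0,-0.45,0, 0,0,0,-0.45,0, 0,0,0,-0.45,0, 0.4,0,0,-0.45,0, 0.4,0,0,-0.45,0, 0.6,0,0,-0.45,0, 0.6,0,0,-0.45,0, 0.6,0,0,-0.45,0, 0.6,0,0,-0.45,0, 0.6,0,0,-0.45,0]' 60
python3 -c "from h import *;st()"
```

```text
clock: 14.55
tool_pos: [0.4797, -0.0603, 0.0957]
orientation: [0.212, -3.132, -0.001]
wrist_force: [0.0, 0.2, -0.3]
grip_width: 0.0852
finger_force: 0.0
clock: 15.85
tool_pos: [0.4817, -0.0601, 0.0082]
orientation: [-0.211, 3.132, 0.0]
wrist_force: [-1.6, 1.6, 6.0]
grip_width: 0.0596
finger_force: 65.2
t 15.85 q [ 0.04  0.54  0.04  2.11 -0.04  0.5   1.81] tcp [ 0.4817 -0.0601  0.0082] yaz 97.72 w 0.0596 F 65.2
```

```bash
python3 -m jog '[0.6,0,0,0.08,0, 0.6,0,0,0.18,0, 0.6,0,0,0.26,0, 0.6,0,0.04,0.283,-0.04, 0.6,0,0.08,0.283,-0.08, 0.6,0,0.12,0.283,-0.12, 0.6,0,0.16,0.283,-0.16, 0.6,0,0.21,0.283,-0.2, 0.6,0,0.26,0.283,-0.24, 0.6,0,0.31,0.283,-0.28, 0.6,0,0.36,0.283,-0.32, 0.6,0,0.41,0.283,-0.36, 0.6,0,0.46,0.283,-0.4, 0.6,0,0.51,0.283,-0.44, 0.6,0,0.56,0.283,-0.48, 0.6,0,0.6,0.283,-0.5, 0.6,0,0.6,0.283,-0.5, 0.6,0,0.6,0.283,-0.5, 0.6,0,0.6,0.283,-0.5]'
python3 -c "from h import *;st()"
```

```text
clock: 17.75
tool_pos: [0.4804, 0.059, 0.0635]
orientation: [-2.066, -2.367, 0.001]
wrist_force: [-0.4, -0.2, -6.0]
grip_width: 0.0589
finger_force: 68.2
t 17.75 q [-0.53  0.46  0.42  2.11 -0.31  0.63  0.24] tcp [0.4804 0.059  0.0635] yaz 7.76 w 0.0589 F 68.2
```

```bash
python3 -m jog '[0.6,-0.03,0.1,0,0, 0.6,-0.05,0.2,0,0, 0.6,-0.07,0.3,0,0, 0.6,-0.085,0.4,0,0, 0.6,-0.085,0.48,0,0, 0.6,-0.085,0.54,0,0, 0.6,-0.085,0.6,0,0, 0.6,-0.085,0.64,0,0, 0.6,-0.085,0.66,0,0, 0.6,-0.085,0.66,0,0, 0.6,-0.085,0.66,0,0, 0.6,-0.085,0.66,0,0, 0.6,-0.085,0.66,0,0, 0.6,-0.085,0.66,0,0, 0.6,-0.085,0.66,0,0, 0.6,-0.085,0.66,0,0]'
python3 - <<'E'
from h import *
st()
im,d,T,c=grab("wrist");P=cloud(d,T,c)
x=np.array([-.134,.991,0]);n=np.array([.991,.134,0]);fo=np.array([.4606,.2132,.08])
Q=P.reshape(-1,3);a=(Q-fo)@x;b=(Q-fo)@n
h=(a<.012)&(a>-.05)&(abs(b)<.045)&(Q[:,2]>.094)&(Q[:,2]<.107)
H=Q[h];print("head top",np.median(H[:,2]),a[h].max(),b[h].min(),b[h].max())
f=(a>-.008)&(a<.012)&(abs(b)<.028)&(Q[:,2]>.065)&(Q[:,2]<.096);print("face a",np.median(a[f]),f.sum(), "tilt fit",np.polyfit(Q[f][:,2],a[f],1)[0],"yaw",np.polyfit(b[f],a[f],1)[0])
cv2.imwrite("pics/w3.png",im)
E
```

```text
clock: 19.35
tool_pos: [0.4637, 0.1916, 0.0635]
orientation: [-2.067, -2.366, -0.0]
wrist_force: [-0.9, 0.2, -5.9]
grip_width: 0.0593
finger_force: 68.1
t 19.35 q [-0.78  0.48  0.41  2.06 -0.31  0.65 -0.03] tcp [0.4637 0.1916 0.0635] yaz 7.72 w 0.0593 F 68.1
head top 0.09879856891293931 0.0005166333872589816 -0.043025783730171185 0.043517586518287826
face a -0.00044200257485800163 3102 tilt fit -0.004503918069745799 yaw 0.0015270091185393823
```

View pics/w3.png

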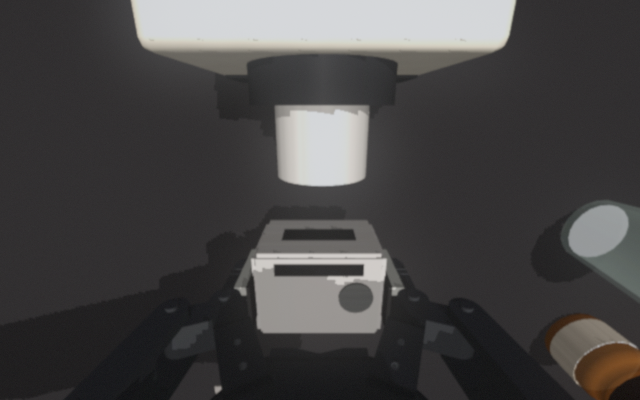

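Wrist view: slot side (318,236) faces the lens (322,180) squarely and centred. Hold, then back to the mat to take it the other way round.

```bash
python3 -m jog '[0.6,0,0,0,0, 0.6,0,0,0,0, 0.6,0,0,0,0, 0.6,0,0,0,0, 0.6,0,0,0,0, 0.6,0,-0.05,0,0, 0.6,0,-0.15,0,0, 0.6,0.02,-0.25,0,0, 0.6,0.04,-0.36,0,0, 0.6,0.05,-0.47,0,0.04, 0.6,0.06,-0.58,0,0.08, 0.6,0.085,-0.69,0,0.12, 0.6,0.085,-0.8,0,0.16, 0.6,0.085,-0.9,0,0.2, 0.6,0.085,-0.96,0,0.24, 0.6,0.085,-1,0,0.28, 0.6,0.085,-1,0,0.31, 0.6,0.085,-1,0,0.31]'
python3 -m jog '[0.6,0,-0.05,0,0.04, 0.6,0,-0.1,0,0.08, 0.6,0,-0.15,-0.04,0.12, 0.6,0,-0.2,-0.09,0.16, 0.6,0,-0.24,-0.14,0.19, 0.6,0,-0.26,-0.18,0.19, 0.6,0,-0.26,-0.21,0.19, 0.6,0,-0.26,-0.235,0.19, 0.6,0,-0.26,-0.25,0.19, 0.6,0,-0.26,-0.26,0.19, 0.6,0,-0.26,-0.27,0.19, 0.6,0,-0.26,-0.275,0.19, 0.6,0,-0.26,-0.275,0.19]'
python3 -c "from h import *;st()"
```

```text
clock: 21.2
tool_pos: [0.4804, -0.0098, 0.0635]
orientation: [-0.721, -3.058, 0.0]
wrist_force: [-1.0, -0.1, -6.4]
grip_width: 0.0591
finger_force: 68.2
clock: 22.5
tool_pos: [0.4808, -0.0602, 0.0085]
orientation: [-0.212, 3.134, 0.0]
wrist_force: [0.2, -1.3, -6.5]
grip_width: 0.0591
finger_force: 68.1
t 22.5 q [ 0.04  0.54  0.03  2.11 -0.04  0.5   1.81] tcp [ 0.4808 -0.0602  0.0085] yaz 97.73 w 0.0591 F 68.1
```

```bash
python3 -m jog '[0.6,0,0,-0.004,0, 0.6,0,0,-0.008,0, 0.6,0,0,-0.008,0, 0,0,0,-0.006,0, 0,0,0,-0.006,0, 0,0,0,-0.006,0, 0,0,0,-0.006,0, 0,0,0,-0.006,0, 0,0,0,-0.006,0, 0,0,0,0.1,0, 0,0,0,0.3,0, 0,0,0,0.45,0, 0,0,0,0.45,-0.05, 0,0,0,0.45,-0.1, 0,0,0,0.45,-0.15, 0,0,0,0.45,-0.2, 0,0,0,0.45,-0.25, 0,0,0,0.45,-0.3, 0,0,0,0.45,-0.35, 0,0,0,0.45,-0.4]'
python3 -m jog '[0,0,0,0,-0.05, 0,0,0,0,-0.1, 0,0,0,0,-0.15, 0,0,0,0,-0.2, 0,0,0,0,-0.25, 0,0,0,0,-0.3, 0,0,0,0,-0.35, 0,0,0,0,-0.4, 0,0,0,0,-0.45, 0,0,0,0,-0.5, 0,0,0,0,-0.55, 0,0,0,0,-0.6, 0,0,0,0,-0.6, 0,0,0,0,-0.6]'
python3 - <<'E'
from h import *
st()
im,d,T,c=grab("wrist");P=cloud(d,T,c);p=proj([.481,-.06,.044],T,c)[0].astype(int);r=70
print(p,rect(P,(max(p[0]-r,0),max(p[1]-r,0),p[0]+r,p[1]+r),.038,.052))
E
```

```text
clock: 24.5
tool_pos: [0.4806, -0.0603, 0.0984]
orientation: [-1.603, -2.701, -0.0]
wrist_force: [-0.3, -0.3, -0.3]
grip_width: 0.0854
finger_force: 0.0
clock: 25.9
tool_pos: [0.4806, -0.0601, 0.0983]
orientation: [3.127, 0.3, -0.001]
wrist_force: [-0.1, 0.1, 0.3]
grip_width: 0.0852
finger_force: 0.0
t 25.9 q [-0.56  0.47  0.77  2.1  -0.48  0.75 -0.86] tcp [ 0.4806 -0.0601  0.0983] yaz -79.04 w 0.0852 F 0.0
[317 220] (array([480.7, -61.2]), array([45. , 60.1]), 7.9, 4206, np.float64(0.0434))
```

```bash
python3 -m jog '[0,0,0,0,-0.018, 0,0,-0.003,-0.15,-0.018, 0,0,-0.003,-0.3,-0.018, 0,0,-0.003,-0.4,-0.018, 0,0,-0.003,-0.45,-0.018, 0,0,-0.003,-0.45,-0.018, 0,0,-0.003,-0.45,-0.018, 0.4,0,-0.003,-0.45,-0.018, 0.4,0,-0.003,-0.45,-0.018, 0.6,0,-0.003,-0.45,-0.018, 0.6,0,-0.003,-0.45,-0.018, 0.6,0,-0.003,-0.45,-0.018, 0.6,0,-0.003,-0.45,-0.018, 0.6,0,-0.003,-0.45,-0.018]' 60
python3 -c "from h import *;st()"
```

```text
clock: 27.35
tool_pos: [0.4817, -0.0607, 0.0097]
orientation: [-3.134, -0.212, -0.003]
wrist_force: [-1.5, 0.2, 6.1]
grip_width: 0.059
finger_force: 63.9
t 27.35 q [-0.44  0.63  0.62  2.12 -0.67  0.59 -0.77] tcp [ 0.4817 -0.0607  0.0097] yaz -82.25 w 0.059 F 63.9
```

```bash
python3 -m jog '[0.6,0,0,0.08,0, 0.6,0,0,0.18,0, 0.6,0,0,0.26,0, 0.6,0,0.04,0.283,0.04, 0.6,0,0.08,0.283,0.08, 0.6,0,0.12,0.283,0.12, 0.6,0,0.16,0.283,0.16, 0.6,0,0.21,0.283,0.2, 0.6,0,0.26,0.283,0.24, 0.6,0,0.31,0.283,0.28, 0.6,0,0.36,0.283,0.32, 0.6,0,0.41,0.283,0.36, 0.6,0,0.46,0.283,0.4, 0.6,0,0.51,0.283,0.44, 0.6,0,0.56,0.283,0.48, 0.6,0,0.6,0.283,0.5, 0.6,0,0.6,0.283,0.5, 0.6,0,0.6,0.283,0.5, 0.6,0,0.6,0.283,0.5]'
python3 -c "from h import *;st()"
```

```text
clock: 29.25
tool_pos: [0.4804, 0.0583, 0.065]
orientation: [2.069, 2.364, -0.001]
wrist_force: [0.2, 0.2, -5.9]
grip_width: 0.0589
finger_force: 68.8
t 29.25 q [-0.45  0.44  0.33  2.1  -0.24  0.63  0.17] tcp [0.4804 0.0583 0.065 ] yaz 7.61 w 0.0589 F 68.8
```

```bash
python3 -m jog '[0.6,-0.03,0.1,0,0, 0.6,-0.05,0.2,0,0, 0.6,-0.07,0.3,0,0, 0.6,-0.085,0.4,0,0, 0.6,-0.085,0.48,0,0, 0.6,-0.085,0.54,0,0, 0.6,-0.085,0.6,0,0, 0.6,-0.085,0.64,0,0, 0.6,-0.085,0.665,0,0, 0.6,-0.085,0.665,0,0, 0.6,-0.085,0.665,0,0, 0.6,-0.085,0.665,0,0, 0.6,-0.085,0.665,0,0, 0.6,-0.085,0.665,0,0, 0.6,-0.085,0.665,0,0, 0.6,-0.085,0.665,0,0]'
python3 - <<'E'
from h import *
st()
im,d,T,c=grab("wrist");P=cloud(d,T,c)
x=np.array([-.134,.991,0]);n=np.array([.991,.134,0]);fo=np.array([.4606,.2132,.08])
Q=P.reshape(-1,3);a=(Q-fo)@x;b=(Q-fo)@n
h=(a<.012)&(a>-.05)&(abs(b)<.045)&(Q[:,2]>.094)&(Q[:,2]<.107)
H=Q[h];print("head top",np.median(H[:,2]),a[h].max())
f=(a>-.008)&(a<.012)&(abs(b)<.028)&(Q[:,2]>.065)&(Q[:,2]<.096);print("face a",np.median(a[f]),f.sum(), "tilt fit",np.polyfit(Q[f][:,2],a[f],1)[0],"yaw",np.polyfit(b[f],a[f],1)[0])
cv2.imwrite("pics/w4.png",im)
E
```

```text
clock: 30.85
tool_pos: [0.4638, 0.192, 0.0651]
orientation: [-2.067, -2.366, -0.0]
wrist_force: [-0.2, 0.2, -5.8]
grip_width: 0.0589
finger_force: 68.9
t 30.85 q [-0.7   0.47  0.31  2.06 -0.23  0.65 -0.1 ] tcp [0.4638 0.192  0.0651] yaz 7.72 w 0.0589 F 68.9
head top 0.09888886346915755 -0.00012889634076858057
face a -0.0013563679897070848 3032 tilt fit 0.0045719155504033064 yaw 0.0020286846067503555
```

View pics/w4.png

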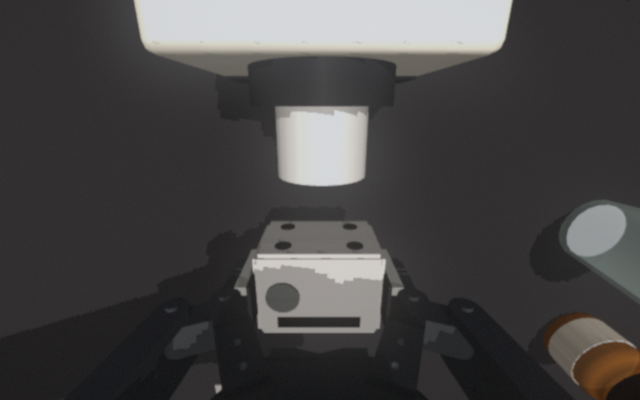

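Wrist view: four-bore side (318,237) faces the lens squarely, slot line on the robot side. Hold, then go to the deck.

```bash
python3 -m jog '[0.6,0,0,0,0, 0.6,0,0,0,0, 0.6,0,0,0,0, 0.6,0,0,0,0, 0.6,0,0,0,0, 0.6,0,-0.05,0,0, 0.6,0,-0.15,0,0, 0.6,0.02,-0.25,0.05,0, 0.6,0.04,-0.36,0.12,0, 0.6,0.05,-0.47,0.2,0.03, 0.6,0.06,-0.58,0.28,0.06, 0.6,0.08,-0.69,0.34,0.1, 0.6,0.08,-0.8,0.38,0.14, 0.6,0.08,-0.9,0.4,0.18, 0.6,0.08,-0.96,0.4,0.2, 0.6,0.08,-1,0.4,0.2, 0.6,0.08,-1,0.4,0.2]'
python3 -m jog '[0.6,0,-0.05,0,0.01, 0.6,0,-0.15,0,0.03, 0.6,0.02,-0.27,0,0.06, 0.6,0.04,-0.4,0,0.09, 0.6,0.05,-0.53,0,0.12, 0.6,0.06,-0.66,0,0.15, 0.6,0.08,-0.8,0,0.166, 0.6,0.08,-0.9,0,0.166, 0.6,0.08,-0.96,0,0.166, 0.6,0.08,-1,0,0.166, 0.6,0.08,-1,0,0.166, 0.6,0.08,-1,0,0.166]'
python3 - <<'E'
from h import *
st()
for n in("wrist",):
    im,d,T,c=grab(n); P=cloud(d,T,c); Q=P.reshape(-1,3)
    b=(abs(Q[:,0]-.53)<.09)&(abs(Q[:,1]+.297)<.08)&(Q[:,2]>.02)&(Q[:,2]<.095); Q=Q[b]; n0=np.array([-.329,.097,.939]); m=np.array([.522,-.297,.06])
    for _ in range(8):
        k=abs((Q-m)@n0)<.004; m=Q[k].mean(0); n0=np.linalg.svd(Q[k]-m,full_matrices=False)[2][2]; n0*=np.sign(n0[2])
    ez=n0; ex=np.r_[-ez[:2],0];ex-=(ex@ez)*ez;ex/=np.linalg.norm(ex);ey=np.cross(ez,ex)
    L=np.c_[(Q-m)@ex,(Q-m)@ey]; r=cv2.minAreaRect((L[k]*1000).astype(np.float32)); print(n0,np.arccos(n0[2]),np.degrees(np.arctan2(ex[1],ex[0])),k.sum(),m+ex*r[0][0]/1000+ey*r[0][1]/1000,r)
    hh=(Q-m)@n0; lp=(hh>.004)&(hh<.012)&(L[:,0]<L[k][:,0].min()+.02); print("lip",lp.sum(),L[lp][:,0].min() if lp.any() else 0,L[lp][:,0].max() if lp.any() else 0,"plane range",L[k].min(0),L[k].max(0))
cv2.imwrite("pics/w5.png",im)
E
```

```text
clock: 32.6
tool_pos: [0.4792, -0.0098, 0.145]
orientation: [-1.241, -2.886, 0.001]
wrist_force: [0.6, 1.1, -6.1]
grip_width: 0.059
finger_force: 68.9
clock: 33.8
tool_pos: [0.4958, -0.2064, 0.1449]
orientation: [-0.446, -3.109, -0.002]
wrist_force: [0.3, 0.7, -6.3]
grip_width: 0.0588
finger_force: 68.8
t 33.8 q [ 0.13  0.38  0.26  1.93 -0.13  0.84  1.75] tcp [ 0.4958 -0.2064  0.1449] yaz 73.67 w 0.0588 F 68.8
[-0.33020976  0.09618329  0.9389943 ] 0.3511019160083768 -16.239751608459713 7517 [ 0.51881528 -0.29629768  0.05854353] ((8.624706268310547, 17.87774658203125), (90.91255950927734, 122.73125457763672), 1.762998104095459)
lip 697 -0.04043985657698632 -0.03588698357838349 plane range [-0.03869763 -0.04222694] [0.05531863 0.07784781]
```

View pics/w5.png

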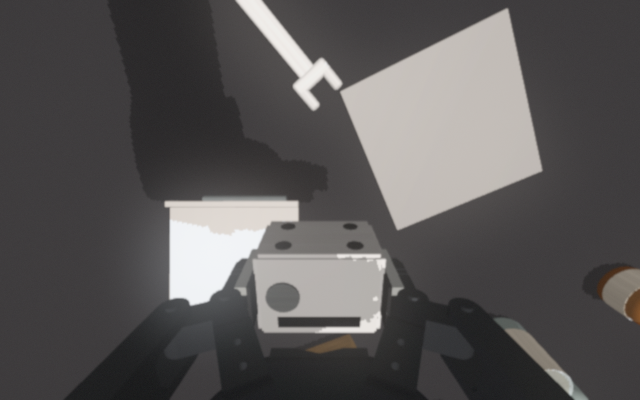

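Wrist view: head held with its four-bore side toward the lip, the deck at (230,250) with its lip along (230,203), parallel to the head's long side; wrench and mat undisturbed.

```bash
python3 -m jog '[0.6,0,-0.08,0,0, 0.6,0,-0.18,0,0, 0.6,0.005,-0.28,0,0, 0.6,0.005,-0.36,-0.05,0, 0.6,0.005,-0.41,-0.12,0, 0.6,0.005,-0.413,-0.2,0, 0.6,0.005,-0.413,-0.27,0, 0.6,0.005,-0.413,-0.32,0, 0.6,0.005,-0.413,-0.35,0, 0.6,0.005,-0.413,-0.37,0, 0.6,0.005,-0.413,-0.38,0, 0.6,0.005,-0.413,-0.38,0, 0.6,0.005,-0.413,-0.38,0]'
python3 -m jog '[0.6,0,0,0,0, 0.6,0,0,0,0, 0.6,0,0,0,0]' 25
python3 -c "from h import *;st()"
```

```text
clock: 35.15
tool_pos: [0.4971, -0.2907, 0.0696]
orientation: [0.448, 3.109, -0.0]
wrist_force: [0.4, 0.3, -5.9]
grip_width: 0.0594
finger_force: 68.9
clock: 35.45
tool_pos: [0.4969, -0.2906, 0.0694]
orientation: [0.448, 3.109, -0.0]
wrist_force: [-0.3, 0.5, -5.9]
grip_width: 0.0589
finger_force: 68.9
t 35.45 q [ 0.29  0.55  0.25  1.88 -0.19  0.73  1.93] tcp [ 0.4969 -0.2906  0.0694] yaz 73.61 w 0.0589 F 68.9
```

```bash
python3 -m jog '[0.65,0,0,-0.01,0, 0.65,0,0,-0.02,0, 0.65,0,0,-0.025,0, 0.65,0,0,-0.025,0]' 25
python3 -c "from h import *;st()"
```

```text
clock: 35.85
tool_pos: [0.4966, -0.2905, 0.0641]
orientation: [-0.448, -3.109, -0.0]
wrist_force: [-1.3, -0.1, -3.5]
grip_width: 0.0594
finger_force: 69.4
t 35.85 q [ 0.29  0.56  0.24  1.88 -0.2   0.72  1.93] tcp [ 0.4966 -0.2905  0.0641] yaz 73.61 w 0.0594 F 69.4
```

```bash
python3 -m jog '[0.65,0,0,-0.004,0, 0.65,0,0,-0.008,0, 0.65,0,0,-0.008,0]'
python3 -m jog '[0.65,0,0,-0.004,0, 0.65,0,0,-0.008,0, 0.65,0,0,-0.008,0]'
```

```text
clock: 36.15
tool_pos: [0.4967, -0.2904, 0.0638]
orientation: [0.448, 3.109, 0.001]
wrist_force: [-4.5, 3.2, 8.6]
grip_width: 0.0592
finger_force: 71.0
clock: 36.45
tool_pos: [0.4966, -0.2905, 0.0637]
orientation: [0.448, 3.109, 0.002]
wrist_force: [-9.3, 6.3, 20.8]
grip_width: 0.0587
finger_force: 72.5
```

```bash
python3 -m jog '[0.45,0,0,0,0, 0.45,0,0,0,0]' 20
python3 -m jog '[0.38,0,0,0,0, 0.38,0,0,0,0]' 20
```

```text
clock: 36.65
tool_pos: [0.4967, -0.2905, 0.0637]
orientation: [0.448, 3.109, 0.001]
wrist_force: [-10.0, 6.1, 20.3]
grip_width: 0.0588
finger_force: 72.5
clock: 36.85
tool_pos: [0.4967, -0.2904, 0.0637]
orientation: [0.448, 3.109, 0.002]
wrist_force: [-10.1, 5.5, 20.3]
grip_width: 0.0591
finger_force: 72.5
```

```bash
python3 -m jog '[0.34,0,0,0,0, 0.34,0,0,0,0]' 20
python3 -m jog '[0.32,0,0,0,0, 0.32,0,0,0,0]' 20
```

```text
clock: 37.05
tool_pos: [0.4967, -0.2905, 0.0637]
orientation: [0.448, 3.109, 0.002]
wrist_force: [-9.2, 5.5, 20.9]
grip_width: 0.0588
finger_force: 72.5
clock: 37.25
tool_pos: [0.4967, -0.2905, 0.0637]
orientation: [0.448, 3.109, 0.002]
wrist_force: [-9.5, 5.0, 19.6]
grip_width: 0.0594
finger_force: 72.5
```

```bash
python3 -m jog '[0.34,0,0,-0.004,0, 0.34,0,0,-0.008,0, 0.34,0,0,-0.008,0]' 20
python3 -m jog '[0.34,0,0,-0.004,0, 0.34,0,0,-0.008,0, 0.34,0,0,-0.008,0]' 20
```

```text
clock: 37.55
tool_pos: [0.4966, -0.2905, 0.0635]
orientation: [0.448, 3.109, 0.002]
wrist_force: [-14.2, 8.0, 33.6]
grip_width: 0.059
finger_force: 74.0
clock: 37.85
tool_pos: [0.4966, -0.2905, 0.0634]
orientation: [0.448, 3.109, 0.003]
wrist_force: [-18.0, 10.4, 45.6]
grip_width: 0.0595
finger_force: 75.5
```

```bash
python3 -m jog '[0.34,0,0,-0.004,0, 0.34,0,0,-0.008,0, 0.34,0,0,-0.008,0]' 20
python3 -m jog '[0.34,0,0,-0.004,0, 0.34,0,0,-0.008,0, 0.34,0,0,-0.008,0]' 20
python3 -c "from h import *;st()"
```

```text
clock: 38.15
tool_pos: [0.4966, -0.2905, 0.0633]
orientation: [0.448, 3.108, 0.004]
wrist_force: [-22.8, 13.9, 60.1]
grip_width: 0.0589
finger_force: 77.1
clock: 38.45
tool_pos: [0.4962, -0.2903, 0.0613]
orientation: [0.449, 3.109, 0.004]
wrist_force: [-23.2, 13.5, 57.2]
grip_width: 0.0594
finger_force: 79.5
t 38.45 q [ 0.3   0.57  0.24  1.88 -0.2   0.72  1.94] tcp [ 0.4962 -0.2903  0.0613] yaz 73.57 w 0.0594 F 79.5
```

```bash
python3 -m jog '[0.34,0,0,-0.003,0, 0.34,0,0,-0.006,0, 0.34,0,0,-0.008,0, 0.34,0,0,-0.008,0]' 20
python3 -m jog '[0.34,0,0,-0.003,0, 0.34,0,0,-0.006,0, 0.34,0,0,-0.008,0, 0.34,0,0,-0.008,0]' 20
python3 - <<'E'
from h import *
st()
im,d,T,c=grab("wrist");P=cloud(d,T,c);np.save("pics/P.npy",P)
u=np.array([.959,-.284]);v=np.array([.284,.959]);Q=P.reshape(-1,3);a=(Q[:,:2]-[.4966,-.2905])@u;b=(Q[:,:2]-[.4966,-.2905])@v
k=(abs(b)<.022)&(abs(a)<.035)&(Q[:,2]>.085)&(Q[:,2]<.13)
for lo in np.arange(-.035,.035,.005):
    s=k&(a>=lo)&(a<lo+.005)
    if s.sum()>5: print(round(lo,3),s.sum(),np.round(np.median(Q[s,2]),4))
E
```

```text
clock: 38.85
tool_pos: [0.4959, -0.2903, 0.0603]
orientation: [0.449, 3.109, 0.005]
wrist_force: [-25.3, 14.4, 63.4]
grip_width: 0.059
finger_force: 81.8
clock: 39.25
tool_pos: [0.4955, -0.2901, 0.0581]
orientation: [-0.449, -3.109, -0.005]
wrist_force: [-25.3, 14.0, 59.0]
grip_width: 0.0589
finger_force: 84.7
t 39.25 q [ 0.3   0.57  0.24  1.88 -0.2   0.71  1.94] tcp [ 0.4955 -0.2901  0.0581] yaz 73.57 w 0.0589 F 84.7
-0.03 112 0.0903
-0.025 1528 0.0913
-0.02 1077 0.0928
-0.015 1044 0.0934
-0.01 1023 0.0943
-0.005 964 0.095
0.0 898 0.0956
0.005 970 0.0961
0.01 851 0.097
0.015 498 0.0966
```

```bash
python3 -m jog '[0.34,0,0,-0.003,0, 0.34,0,0,-0.006,0, 0.34,0,0,-0.009,0, 0.34,0,0,-0.009,0]' 20
python3 - <<'E'
from h import *
st()
im,d,T,c=grab("wrist");P=cloud(d,T,c)
u=np.array([.959,-.284]);v=np.array([.284,.959]);Q=P.reshape(-1,3);a=(Q[:,:2]-[.4966,-.2905])@u;b=(Q[:,:2]-[.4966,-.2905])@v
for w in ((-.02,-.012),(-.012,-.004),(-.004,.004),(.004,.012)):
    s=(abs(b)<.022)&(a>=w[0])&(a<w[1])&(Q[:,2]>.08)&(Q[:,2]<.12); print(w,np.round(np.median(Q[s,2]),4))
im,d,T,c=grab("scene");p=proj([.51,-.295,.08],T,c)[0].astype(int);cv2.imwrite("pics/d.png",cv2.resize(im[p[1]-60:p[1]+60,max(p[0]-80,0):p[0]+80],(800,600),interpolation=2))
E
```

```text
clock: 39.7
tool_pos: [0.495, -0.29, 0.0561]
orientation: [-0.449, -3.108, -0.005]
wrist_force: [-25.7, 14.4, 60.4]
grip_width: 0.0591
finger_force: 88.2
t 39.7 q [ 0.3   0.57  0.24  1.88 -0.2   0.71  1.94] tcp [ 0.495  -0.29    0.0561] yaz 73.57 w 0.0591 F 88.2
(-0.02, -0.012) 0.0915
(-0.012, -0.004) 0.0931
(-0.004, 0.004) 0.0945
(0.004, 0.012) 0.0961
```

View pics/d.png

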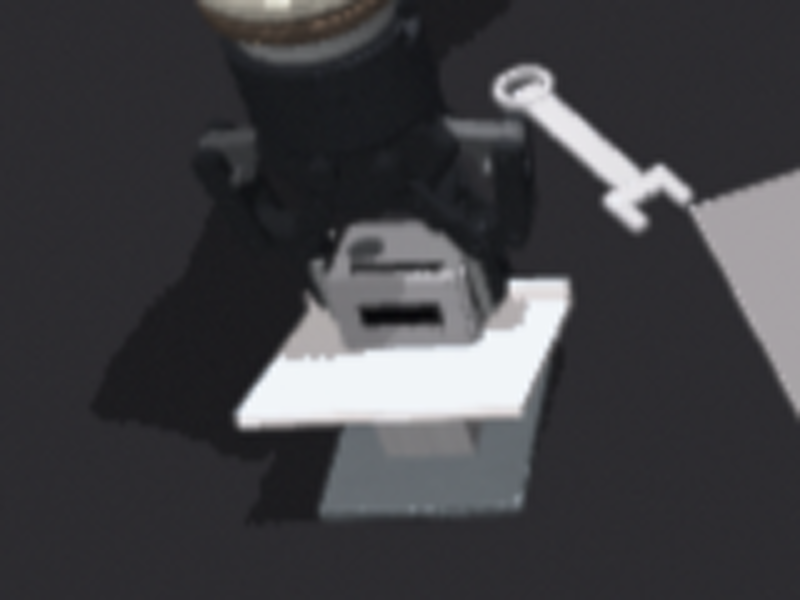

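Scene view: head tilted partway on the deck, its uphill lower edge (410,340) down on the face, wrench and mat untouched. A little more, then relieve the force and release.

```bash
python3 -m jog '[0.34,0,0,-0.003,0, 0.34,0,0,-0.006,0, 0.34,0,0,-0.009,0, 0.34,0,0,-0.012,0, 0.34,0,0,-0.014,0, 0.34,0,0,-0.014,0]' 20
python3 - <<'E'
from h import *
st()
im,d,T,c=grab("wrist");P=cloud(d,T,c)
u=np.array([.959,-.284]);v=np.array([.284,.959]);Q=P.reshape(-1,3);a=(Q[:,:2]-[.4966,-.2905])@u;b=(Q[:,:2]-[.4966,-.2905])@v
for w in ((-.02,-.012),(-.012,-.004),(-.004,.004),(.004,.012)):
    s=(abs(b)<.022)&(a>=w[0])&(a<w[1])&(Q[:,2]>.08)&(Q[:,2]<.12); print(w,np.round(np.median(Q[s,2]),4))
E
```

```text
clock: 40.4
tool_pos: [0.4945, -0.2898, 0.0539]
orientation: [-0.449, -3.107, -0.006]
wrist_force: [-28.4, 16.4, 66.2]
grip_width: 0.0594
finger_force: 93.3
t 40.4 q [ 0.3   0.58  0.24  1.88 -0.2   0.71  1.94] tcp [ 0.4945 -0.2898  0.0539] yaz 73.56 w 0.0594 F 93.3
(-0.02, -0.012) 0.0898
(-0.012, -0.004) 0.092
(-0.004, 0.004) 0.0938
(0.004, 0.012) 0.0958
```

```bash
python3 -m jog '[0.34,0,0,0.01,0, 0.34,0,0,0.02,0, 0.34,0,0,0.03,0, 0.34,0,0,0.038,0, 0.34,0,0,0.038,0]' 20
python3 -c "from h import *;st()"
```

```text
clock: 40.95
tool_pos: [0.4955, -0.2902, 0.0548]
orientation: [-0.448, -3.108, -0.001]
wrist_force: [-6.6, 2.6, 5.7]
grip_width: 0.0586
finger_force: 85.3
t 40.95 q [ 0.3   0.58  0.24  1.88 -0.2   0.71  1.94] tcp [ 0.4955 -0.2902  0.0548] yaz 73.59 w 0.0586 F 85.3
```

```bash
python3 -m jog '[0.32,0,0,0.002,0, 0.3,0,0,0.002,0, 0.29,0,0,0.002,0, 0.28,0,0,0.002,0, 0.27,0,0,0.002,0, 0.26,0,0,0.002,0, 0.25,0,0,0.002,0, 0.24,0,0,0.002,0, 0.22,0,0,0.002,0, 0.2,0,0,0.002,0]' 20
python3 -c "from h import *;st()"
```

```text
clock: 41.95
tool_pos: [0.4967, -0.2905, 0.0547]
orientation: [-0.448, -3.109, -0.0]
wrist_force: [0.4, -0.6, 0.2]
grip_width: 0.0681
finger_force: 0.0
t 41.95 q [ 0.3   0.58  0.24  1.88 -0.2   0.71  1.94] tcp [ 0.4967 -0.2905  0.0547] yaz 73.61 w 0.0681 F 0.0
```

```bash
python3 -m jog '[0.05,0,0,0.02,0, 0,0,0,0.03,0, 0,0,0,0.03,0, 0,0,0,0.03,0, 0,0,0,0.1,0, 0,0,0,0.2,0, 0,0,0,0.35,0, 0,0,0,0.5,0, 0,0,0,0.6,0, 0,0,0,0.6,0, 0,0,0,0.6,0]'
python3 - <<'E'
from h import *
st()
im,d,T,c=grab("wrist");P=cloud(d,T,c);Q=P.reshape(-1,3)
ez=np.array([-.3302,.0962,.939]);ex=np.r_[-ez[:2],0];ex-=(ex@ez)*ez;ex/=np.linalg.norm(ex);ey=np.cross(ez,ex);o=np.array([.5237,-.2978,.0604])
L=(Q-o)@np.c_[ex,ey,ez];k=(abs(L[:,0])<.06)&(abs(L[:,1])<.06)&(L[:,2]>.032)&(L[:,2]<.05);H=L[k]
print(k.sum(),np.round(np.median(H,0),4));A=np.c_[H[:,:2],np.ones(len(H))];print("tilt",np.linalg.lstsq(A,H[:,2],rcond=None)[0]);print(cv2.minAreaRect((H[:,:2]*1000).astype(np.float32)))
im,d,T,c=grab("scene");p=proj([.51,-.295,.08],T,c)[0].astype(int);cv2.imwrite("pics/e.png",cv2.resize(im[p[1]-60:p[1]+60,max(p[0]-80,0):p[0]+80],(800,600),interpolation=2))
E
```

```text
clock: 43.05
tool_pos: [0.497, -0.2906, 0.1757]
orientation: [0.448, 3.108, -0.0]
wrist_force: [0.2, -0.3, -0.2]
grip_width: 0.085
finger_force: 0.0
t 43.05 q [ 0.26  0.41  0.29  1.82 -0.14  0.94  1.89] tcp [ 0.497  -0.2906  0.1757] yaz 73.61 w 0.085 F 0.0
3513 [-0.0272 -0.0018  0.04  ]
tilt [ 0.00122814 -0.00407347  0.04004158]
((-27.3328800201416, -1.4572696685791016), (60.2129020690918, 43.53881072998047), 89.94659423828125)
```

View pics/e.png

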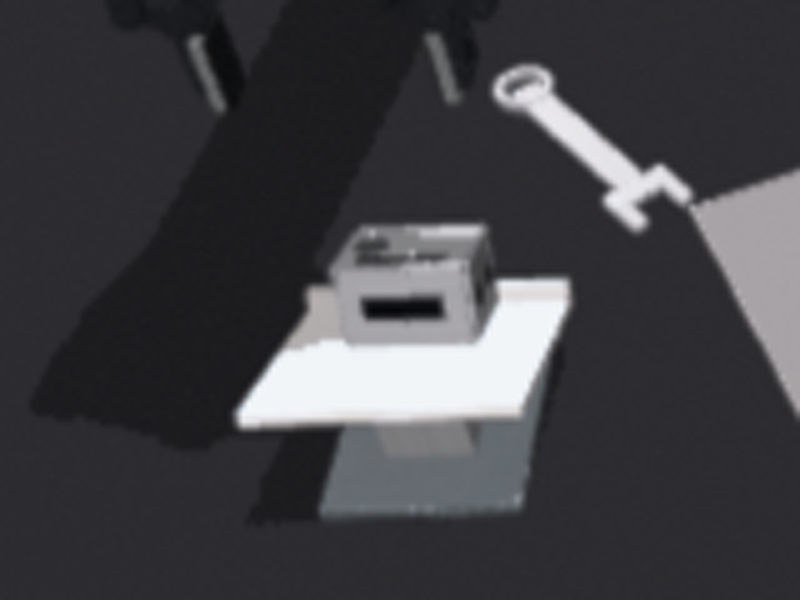

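Scene view: the head (415,285) sits flat on the deck, square to the lip (530,290), released; the fingers are clear above. It measures x −27 mm, y −1.5 mm and tilt below 0.005 rad.

```bash
python3 -c "
from cell import robot
print(robot.hand_in())"
```

```text
the job is handed in; nothing more can be done
None
```

I handed the job in after about 43 s of robot time. All three sides were shown to the lens in order (with one extra set-down on the mat between the slot and four-bore sides), and the head lies flat, released, on the deck, long sides along the lip and about 27 mm downslope of its middle (limit 34 mm); the hand-in returned no verdict.

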